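# Steam lid on the food warmer

### The job

Switch the food warmer on by turning its rotary switch a quarter turn clockwise until it clicks over to its stop. Then carry the nested pair of lids, both together by the inner lid's knob, from the cutting board, set them down gently and squarely on the warmer's round well and let go of the knob; finally take hold of the outer lid's collar and lift the outer lid alone straight up, leaving the perforated inner lid seated and undisturbed on the well. Finish while still holding the outer lid level over the well, clear above the inner lid's knob with a few centimetres of air between, and leave the other things on the table where they are.

Things in the scene. Friction and masses are not known exactly. Their poses are not given: they have to be found in the camera images.
- warmer: Fixed food warmer, a metal box 340 (x) x 280 (y) x 90 mm high with a round well and a rotary switch on its flat top deck. Origin: centre of its underside, on the table; its x points from the switch side (near the robot) to the well side. The well's axis is at x = +50 mm, the switch's axis at x = -115 mm, both at y = 0. It may stand to the robot's left or right, turned by up to 0.2 rad.
- well_rim (a point): Centre of the well's mouth, level with the top of its round steel rim, which stands 25 mm above the deck (115 mm above the table). Rim outer radius 76 mm, inner radius 71 mm, open well below it.
- switch (a joint): Rotary switch: 0 = off, bar along the warmer's x; 1.57 = on, turned a quarter turn clockwise seen from above. Stops at both ends; it snaps over centre towards the nearer stop (at most about 0.06 N m), so it stays off or on; it counts as on beyond 1.4.
- switch_grip (a point): Point on the switch's vertical axis, at mid height of its bar grip, 114 mm above the table; turns with the switch. Its x axis lies along the bar. The black bar is 50 mm long, 14 mm wide and 26 mm high; its top is 11 mm above this point, its foot is 15 mm below, on a round disc of radius 24 mm.
- inner_lid: Loose perforated steel inner lid, 0.2 kg, round, z up its stem. Origin: centre of its underside. Tapered plug, radius 62 mm at height 0 to 67.5 mm at 10 mm, enters the well; plate of radius 76 mm from 10 to 16 mm rests on the well rim (origin then 10 mm below point well_rim). Starts standing on its plug on the cutting board.
- inner_knob (a point): Middle of the inner lid's steel knob, 67 mm above the lid's origin: an upright cylinder of radius 11 mm from 50 to 84 mm height, on a stem of radius 7 mm. With the lids nested it stands 30 mm out of the top of the outer lid's collar; lifted by this knob, the inner lid carries both lids.
- outer_lid: Loose steel outer lid, 0.24 kg, lying on the inner lid's plate. Origin: centre of the flat underside of its plate, z up; nested, 16 mm above the inner lid's origin. Plate of radius 84 mm, 4 mm thick, with a rim reaching 5 mm down round the inner lid's plate (4 mm play).
- outer_collar (a point): Centre of the top of the outer lid's handle, 38 mm above the lid's origin: a black upright tube, outer radius 20 mm, inner 16 mm, 34 mm tall from the plate's top, open through the lid. The inner lid's knob stands up through it with 5 mm play all round and comes free of it once the outer lid is lifted about 68 mm.
- board: Fixed green plastic cutting board, 260 x 360 x 20 mm, on which the lids start. Origin: centre of its underside, on the table.
- oil_bottle: Bystander: green glass bottle, 60 mm diameter, 190 mm high. Origin: centre of its underside.
- spice_jar: Bystander: glass jar, 60 mm diameter, 90 mm high. Origin: centre of its underside.
- bowl: Bystander: white bowl, 120 mm diameter, 55 mm high. Origin: centre of its underside.
- tin: Bystander: food tin with paper label, 74 mm diameter, 110 mm high. Origin: centre of its underside.
Not all that is in view belongs to the job. Leave any brown or yellow look-alike of the inner_lid alone.

How it is judged:
On the way, in this order (a step that is already met when the one before it is completed fails the run):
1. the switch is on while the lids still lie where they were (value of joint switch above 1.4 rad and distance of each of inner_lid, outer_lid from where it was at the start of the episode below 0.02 m), for 0.2 s.
2. both lids, still nested, are seated on the well and the knob is let go (value of joint switch above 1.4 rad and horizontal distance between inner_lid and well_rim below 0.007 m and z of inner_lid in the frame of well_rim between -0.013 and -0.007 m and angle between inner_lid's own z axis and vertical below 0.04 rad and z of outer_lid in the frame of inner_lid below 0.02 m and contact force between each of the arm, the fingers and inner_lid below 0.1 N), for 0.2 s.
3. the outer lid is lifted clear and the inner lid stays seated (value of joint switch above 1.4 rad and horizontal distance between inner_lid and well_rim below 0.007 m and z of inner_lid in the frame of well_rim between -0.013 and -0.007 m and angle between inner_lid's own z axis and vertical below 0.04 rad and z of outer_lid in the frame of inner_lid above 0.095 m and horizontal distance between outer_lid and well_rim below 0.1 m and angle between outer_lid's own z axis and vertical below 0.25 rad and contact force between the fingers and outer_lid above 1 N and contact force between outer_lid and inner_lid below 0.05 N and contact force between outer_lid and warmer below 0.05 N), for 0.2 s.
At the end, for the whole second after the job is handed in: Switch beyond 1.4 rad; inner lid seated (within 7 mm of the well centre, 3 mm in height, 0.04 rad tilt), still, untouched; outer lid held still in the fingers, origin over 95 mm above the inner lid's, within 100 mm of the well axis, tilt under 0.25 rad, touching neither inner lid nor warmer (all of step 3 and contact force between each of the arm, the fingers and inner_lid below 0.1 N and linear speed of inner_lid below 0.02 m/s and linear speed of outer_lid below 0.03 m/s); the arm keeps its last pose, push and grip.
It fails at once if the outer lid parted from the inner lid while the inner lid is not seated on the well, or the inner lid lifted, tipped or shifted as the outer one comes off (z of outer_lid in the frame of inner_lid above 0.028 m and not (horizontal distance between inner_lid and well_rim below 0.007 m and z of inner_lid in the frame of well_rim between -0.013 and -0.007 m and angle between inner_lid's own z axis and vertical below 0.04 rad)).
It fails at once if the lids dropped instead of being set down (linear speed of inner_lid above 0.4 m/s and contact force between the fingers and inner_lid below 0.05 N).
It fails at once if a bystander disturbed (moved more than 30 mm) (distance of any of oil_bottle, spice_jar, bowl, tin from where it was at the start of the episode above 0.03 m).
It also fails if it takes over 70 s, if anything falls off the work surface, if the arm or the gripper's body presses on something with over 40 N, if the wrist force passes 120 N, or if a joint passes its speed limit or range.

### The arm

A 6-joint arm with a two-finger parallel gripper is mounted at the origin on the work surface. World frame = base frame: x ahead of the robot, y to its left, z up, the work surface at z = 0. Lengths are in m, angles in rad, forces in N, time in s.
With the tool pointing down it reaches from about 0.375 to 0.975 m from the base axis. Payload 3.8 kg.
Tool frame: the origin (TCP) lies at the very end of the fingers, on their centre line; the grasp point (between the pads) lies 19 mm behind it; z points along the fingers, y is the line along which they close (so a half turn about z gives the same grasp; the last joint's range is limited). The gripper opens to 85 mm and grips with 20 to 120 N. Pads are 22 mm wide; open, the fingers measure 114 mm over their backs; the gripper's body (76 mm by 85 mm) begins 54 mm behind the grasp point. The pads swing forward as they close: fully open they stand 13 mm farther back than shut.
Start: joints at [1.308, 0.264, 1.604, -0, 1.274, -0.037], TCP at [0.151, 0.658, 0.207] pointing down, gripper open.
Joint ranges: [-2.63, 2.63], [-0.94, 2.18], [0.31, 2.57], [-1.31, 4.45], [0, 2.66], [-2.55, 2.55]. Speed limits (rad/s): [2.57, 2.57, 3.14, 3.14, 3.14, 3.14].

### API

Orientations are given as a unit quaternion [w, x, y, z].
In Python, from bench import ctrl, planner, snapshot, camera_params, readout gives the robot as it stands. The module is installed in compiled form; this text tells all that it offers. Calls block until the motion is done:
- ctrl.goto(position, orientation): joint-space move of the TCP to a pose.
- ctrl.line_to(position, rate=0.15, rot=None, guard=None): straight line of the TCP; rot=None keeps the orientation; rate is the mean speed in m/s. With guard (N) it stops when the force on the tool has changed by that much, and returns True; else False.
- ctrl.set_joints(angles): joint-space move.
- ctrl.grip(opening, force=None): finger opening in m; force is the grip in N (None keeps the last); returns when the fingers have stopped.
- ctrl.hold(seconds).
- planner.solve_ik(position, orientation): joint angles nearest the present ones, or None.
- snapshot(name): name is "scene" or "top" or "wrist"; returns the picture (384x512x3 uint8, red, green, blue); there is no depth.
- camera_params(name): a dict with "mtx" (3x3 intrinsics, pixels), "position" and "rotation" of the camera in the world; the wrist camera has in their place "tool_from_camera" (4x4, takes a point from camera to tool coordinates, whose origin is the TCP and whose axes are the flange's). Camera axes: x right, y up, looking along -z (the intrinsics and any distortion apply to the point x, -y, -z); pixel columns grow to the right and rows downward; lengths in m; the calibration is good to about 2 mm. A picture is of the moment at which its call begins: read the wrist's pose just before it. camera_params takes no time and is no camera call.
A pose or a line that the arm cannot do raises ctrl.IKError and nothing moves.
- ctrl.close_job(): hands the job in; it is judged then, once.
Readings, each from a call of its own:
- readout.get_clock(): time.
- readout.get_joints(): joint angles.
- readout.get_dq(): joint speeds.
- readout.get_joint_efforts(): joint torques, N m.
- readout.get_eef_pos(): TCP position.
- readout.get_ee_rot(): TCP orientation.
- readout.get_contact_force(): force on the tool from outside, world axes, zero at the start.
- readout.get_wrist_torque(): the same for the moment, N m.
- readout.get_width(): finger opening in m.
- readout.get_grip_force(): force on a finger pad.
Only numpy, scipy, OpenCV 4.12 (cv2) and the standard library are available. Lean on these libraries where they do the work, as an engineer would, in place of code of your own. Each camera call takes 0.05 s, during which the arm holds its last target. There are 200 camera calls.

## Working session

There is one attempt and no reset: what is moved stays moved. The work goes in short steps, each a Python script; the robot and the scene stay as the last script left them, time stands still between calls to the robot, and variables do not carry over. Pictures are saved under pics/ and viewed, at most 12 in all, crops included, and the job is handed in when it is done.

```bash
mkdir -p pics
python3 - <<'E'
from bench import *
import cv2,numpy as np
for n in("scene","top"):
    cv2.imwrite(f"pics/{n}.png",cv2.resize(snapshot(n)[:,:,::-1],(800,600),interpolation=cv2.INTER_CUBIC)); p=camera_params(n);print(n,p)
print(camera_params("wrist"))
print(readout.get_ee_rot(),readout.get_clock())
E
```

```text
scene {'mtx': array([[373.58740345,   0.        , 257.9813535 ],
       [  0.        , 373.58740345, 190.84933664],
       [  0.        ,   0.        ,   1.        ]]), 'position': array([1.06323903, 0.64914016, 0.89011149]), 'rotation': array([0.32662027, 0.13671491, 0.37408738, 0.85713877])}
top {'mtx': array([[359.11024324,   0.        , 257.6806412 ],
       [  0.        , 359.11024324, 187.29074994],
       [  0.        ,   0.        ,   1.        ]]), 'position': array([ 0.34642909, -0.00713026,  1.38188454]), 'rotation': array([ 0.70720935,  0.03820093, -0.03807339, -0.704944  ])}
{'mtx': array([[273.92820473,   0.        , 255.14385945],
       [  0.        , 273.92820473, 192.86255733],
       [  0.        ,   0.        ,   1.        ]]), 'tool_from_camera': array([[ 2.97786178e-04,  9.59419830e-01,  2.81981385e-01,
         7.26321281e-02],
       [ 9.99999940e-01, -2.35238961e-04, -2.55666650e-04,
        -3.38115335e-04],
       [-1.78958646e-04,  2.81981445e-01, -9.59419842e-01,
        -1.65543594e-01],
       [ 0.00000000e+00,  0.00000000e+00,  0.00000000e+00,
         1.00000000e+00]])}
[-1.57333040e-04  1.12671896e-01  9.93631735e-01 -9.97592377e-04] 0.1
```

View pics/top.png

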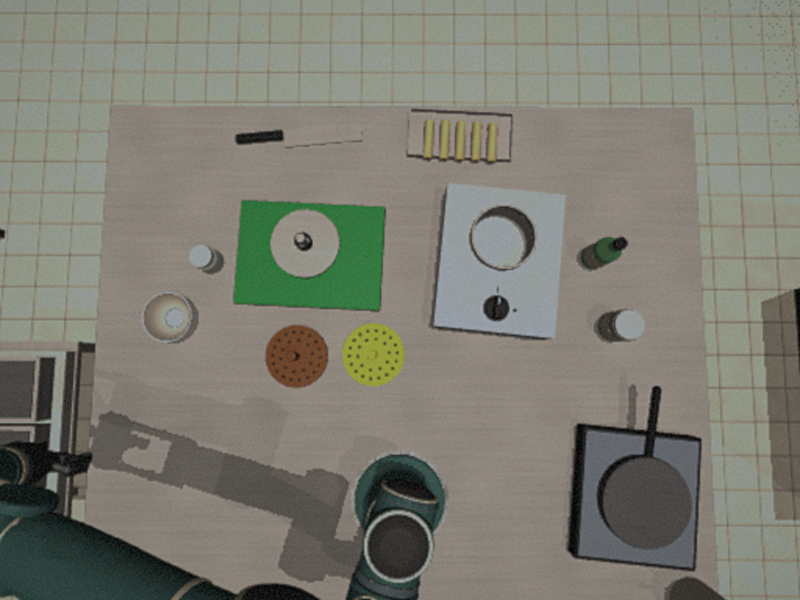

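View pics/scene.png

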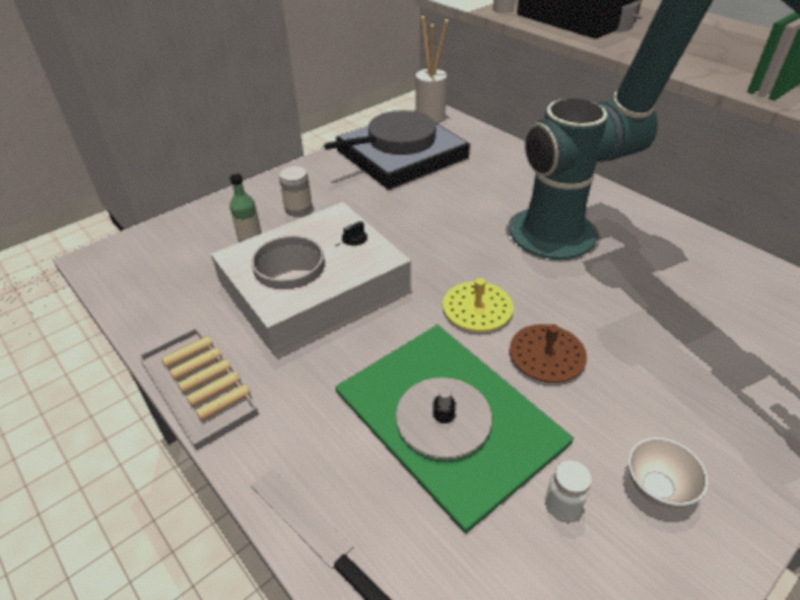

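The top view shows the warmer on the robot's right: well centre at about (502,237), switch (497,308), deck corners (447,184), (566,195), (554,338), (433,327). The lids are on the board, with the knob at about (304,241).

```bash
cat > h.py <<'E'
from bench import *
import cv2,numpy as np
from scipy.spatial.transform import Rotation as R
def rot(q): return R.from_quat([q[1],q[2],q[3],q[0]]).as_matrix()
def down(a): return [0,np.cos(a/2),np.sin(a/2),0]   # tool x at heading a, z down
def cam(n):
    p=camera_params(n)
    if n!="wrist": return p["mtx"],rot(p["rotation"]),np.array(p["position"])
    T=np.eye(4);T[:3,:3]=rot(readout.get_ee_rot());T[:3,3]=readout.get_eef_pos()
    T=T@p["tool_from_camera"]; return p["mtx"],T[:3,:3],T[:3,3]
def back(c,uv,z):
    K,Rm,t=c; d=Rm@(np.array([1,-1,-1])*(np.linalg.inv(K)@[uv[0],uv[1],1])); return t+d*(z-t[2])/d[2]
def proj(c,X):
    K,Rm,t=c; p=K@(np.array([1,-1,-1])*(Rm.T@(np.array(X)-t))); return p[:2]/p[2]
def shot(name,s=1.5625,crop=None):
    c=cam("wrist"); im=snapshot("wrist")[:,:,::-1]
    if crop: x,y,w,h=crop; im=im[y:y+h,x:x+w]
    cv2.imwrite(f"pics/{name}.png",cv2.resize(im,None,fx=s,fy=s,interpolation=cv2.INTER_CUBIC)); return c
E
python3 - <<'E'
from h import *
b=lambda n,U,z:back(cam(n),[(U[0]+.5)/1.5625-.5,(U[1]+.5)/1.5625-.5],z)
co=np.array([b("top",u,.09) for u in[(447,184),(566,195),(554,338),(433,327)]])
print("corners",co,co.mean(0)); print(np.linalg.norm(co-np.roll(co,1,0),axis=1))
print("yaw",np.arctan2(*(co[0]+co[1]-co[2]-co[3])[[1,0]]))
print("well",b("top",(502,237),.115),b("scene",(289,261),.115)); print("sw",b("top",(497,308),.11),b("scene",(354,233),.115))
# knob top z= .02+.084 ; lid plate top z=.02+.016+.004
print("knob",b("top",(303,241),.104),b("scene",(445,403),.104),"plate",b("top",(305,243),.04),b("scene",(444,417),.04))
E
```

```text
corners [[ 0.74590242 -0.11014521  0.09      ]
 [ 0.7201243  -0.39089963  0.09      ]
 [ 0.38341057 -0.35389174  0.09      ]
 [ 0.40775581 -0.076159    0.09      ]] [ 0.56429828 -0.23277389  0.09      ]
[0.33985024 0.28193538 0.33874138 0.27879772]
yaw -0.10481269560146328
well [ 0.61355434 -0.233764    0.115     ] [ 0.62141224 -0.22430542  0.115     ]
sw [ 0.45043666 -0.22069632  0.11      ] [ 0.46026791 -0.20984167  0.115     ]
knob [0.60498474 0.22489055 0.104     ] [0.62858046 0.2494247  0.104     ] plate [0.61301413 0.23154253 0.04      ] [0.61561559 0.23724222 0.04      ]
```

Sizes and reach check out. Next I look from close above the switch.

Run:
```python
from h import *
a=-.105+np.pi
ctrl.goto([.4505,-.2195,.24],down(a))
c=shot("sw"); print(readout.get_clock(),readout.get_joints())
for X in([.4505,-.2195,.125],[.615,-.237,.115]): print(proj(c,X)*1.5625)
```

```text
3.3917 [-5.02010097e-01 -8.88107718e-02  1.92492814e+00  1.66665330e-04
  1.30553576e+00 -1.96879580e+00]
[398.02726031 287.0650009 ]
[397.67076362 482.34059415]
```

View pics/sw.png

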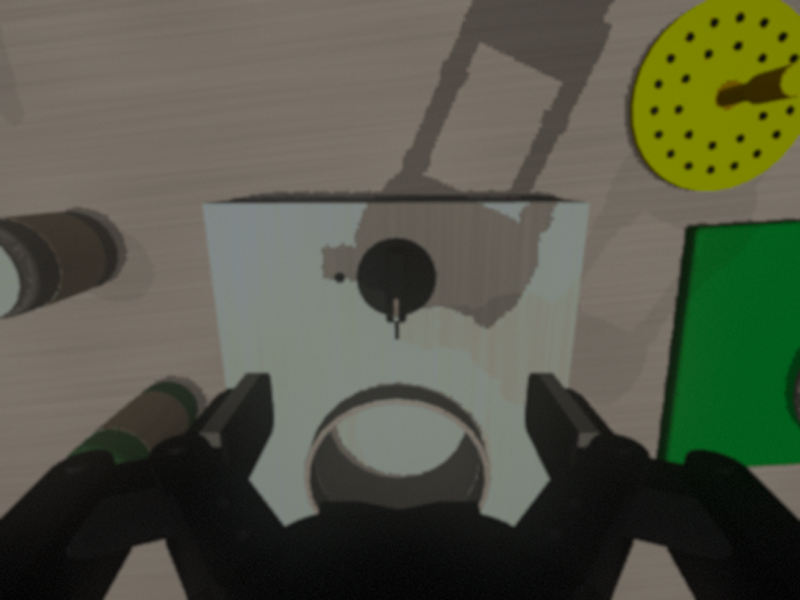

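The near deck edge is level at row 200, so the yaw is right. The switch disc is centred at about (397,277), with its bar pointing down the image. The rim spans columns 306–490 and its near edge is at row ~399. I'll check these numbers, then grip and turn.

Run:
```python
from h import *
c=cam("wrist"); s=1.5625
print("disc",back(c,[397/s,277/s],.098),"rimnear",back(c,[398/s,399/s],.115), "rim L/R pred",[proj(c,np.array([.615,-.237,.115])+.076*np.array([np.sin(-.105)*k,-np.cos(.105)*k,0]))*s for k in(1,-1)])
p=back(c,[397/s,277/s],.098)[:2]
ctrl.grip(.045,60)
ctrl.line_to([*p,.15],rate=.2)
print(ctrl.line_to([*p,.103],rate=.06,guard=8),readout.get_eef_pos())
ctrl.grip(0,60); print(readout.get_width(),readout.get_contact_force())
q=readout.get_joints().copy()
for f in(.5,1.0): 
    t=q.copy();t[5]+=1.58*f;ctrl.set_joints(t);print(readout.get_joints()[5]-q[5],readout.get_contact_force(),readout.get_wrist_torque(),readout.get_width())
ctrl.grip(.05); 
x=readout.get_eef_pos();ctrl.line_to([x[0],x[1],.26],rate=.2)
shot("sw2",2,(128,100,256,200));print(readout.get_clock())
```

```text
disc [ 0.44972702 -0.22023911  0.098     ] rimnear [ 0.54018938 -0.22893739  0.115     ] rim L/R pred [array([303.61825674, 482.28379577]), array([491.76659211, 482.44615942])]
False [ 0.4500047  -0.22040802  0.10325745]
-0.0002747850027348362 [-0.64601397  0.04244614  0.33227277]
0.7883698174724258 [0.6779268  0.52747954 0.05232231] [-0.00336353 -0.02323661 -0.01853815] -0.00028551610605811984
1.577879050407535 [0.3166833  0.5859287  0.03525187] [-0.05782537 -0.01380036  0.05557744] 2.1372491858863424e-05
8.9667
```

View pics/sw2.png

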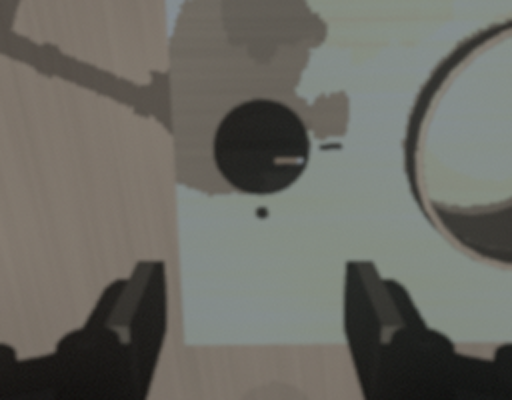

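The pointer still points at the off mark and the fingers closed to 0 width, so the grip missed the bar. I'll find out why by checking the geometry, including where the TCP projects.

Run:
```python
from h import *
c=cam("wrist"); e=readout.get_eef_pos(); print(e,readout.get_ee_rot(),readout.get_width(),readout.get_joints())
print("TCP px",proj(c,e)," crop",(proj(c,e)-[128,100])*2)
for cr in((275,160),(303,160),(262,147),(330,147),(262,212),(214,147),(309,147)):
  uv=[128+cr[0]/2,100+cr[1]/2]; print(cr,[back(c,uv,z).round(4)[:2] for z in(.09,.099,.125)])
for z in(.09,.095,.125): print(z,(proj(c,[.45,-.2204,z])-[128,100])*2)
ctrl.goto([.33,-.42,.25],down(1.5)) if 0 else None
# side look at the switch from the scene camera, enlarged
im=snapshot("scene")[:,:,::-1]; cv2.imwrite("pics/sc2.png",cv2.resize(im[90:210,130:290],None,fx=4,fy=4,interpolation=cv2.INTER_CUBIC))
```

```text
[ 0.44873067 -0.21967018  0.25803088] [-1.47882616e-03  7.46313708e-01  6.65592519e-01 -5.10817809e-04] 0.05014826915924673 [-5.05112410e-01 -9.90277836e-02  1.90130996e+00  1.54377854e-05
  1.34243957e+00 -3.90896712e-01]
TCP px [256.70469055 226.32675168]  crop [257.4093811  252.65350336]
(275, 160) [array([ 0.4592, -0.2304]), array([ 0.4591, -0.2282]), array([ 0.4588, -0.2219])]
(303, 160) [array([ 0.4766, -0.2324]), array([ 0.476 , -0.2301]), array([ 0.4744, -0.2236])]
(262, 147) [array([ 0.452 , -0.2212]), array([ 0.4521, -0.2193]), array([ 0.4524, -0.2136])]
(330, 147) [array([ 0.494, -0.226]), array([ 0.4929, -0.2239]), array([ 0.49  , -0.2179])]
(262, 212) [array([ 0.4473, -0.2637]), array([ 0.4475, -0.2606]), array([ 0.4482, -0.2516])]
(214, 147) [array([ 0.4223, -0.2178]), array([ 0.4232, -0.216 ]), array([ 0.4259, -0.2106])]
(309, 147) [array([ 0.481 , -0.2245]), array([ 0.4803, -0.2225]), array([ 0.4784, -0.2166])]
0.09 [258.68305122 146.05691534]
0.095 [258.72807749 147.77569506]
0.125 [259.02782383 159.21785685]
```

View pics/sc2.png

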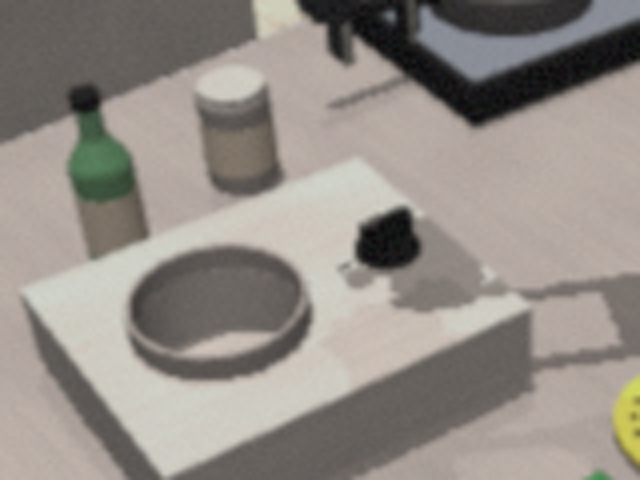

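The geometry is right: the switch is at (0.45,-0.220). But in the wrist pictures the finger gap suggests the tips sit 20 mm or so short of the stated TCP. I'll feel for the disc with a guarded descent.

Run:
```python
from h import *
a=-.105+np.pi; p=[.45,-.2204]
ctrl.goto([*p,.2],down(a)); ctrl.grip(.03,40)
ctrl.line_to([*p,.11],rate=.1); print(readout.get_eef_pos(),readout.get_width())
hit=ctrl.line_to([*p,.078],rate=.02,guard=4); print(hit,readout.get_eef_pos(),readout.get_contact_force())
z=readout.get_eef_pos()[2]
if hit: ctrl.line_to([*p,z+.004],rate=.03)
ctrl.grip(0,40); print(readout.get_width(),readout.get_contact_force(),readout.get_grip_force(),readout.get_eef_pos(),readout.get_clock())
```

```text
[ 0.45063516 -0.22072898  0.11074402] 0.030199867828297117
False [ 0.45014867 -0.22047524  0.07817592] [ 0.45449052  0.05124484 -0.35893825]
0.013056211062101251 [-1.83692979 -3.04279508  2.76978948] 41.2729275226593 [ 0.45002927 -0.22113088  0.07835287] 13.8417
```

The grip took at TCP z 0.078, so the real fingertips end over 20 mm behind the stated TCP. Now I turn the switch.

Run:
```python
from h import *
q=readout.get_joints().copy()
for f in(.5,1.0): 
    t=q.copy();t[5]+=1.6*f;ctrl.set_joints(t);print(readout.get_joints()[5]-q[5],readout.get_contact_force(),readout.get_wrist_torque(),readout.get_width())
ctrl.grip(.06); 
x=readout.get_eef_pos();ctrl.line_to([x[0],x[1],.26],rate=.2)
c=shot("sw3",2,(128,100,256,200));print(readout.get_clock())
```

```text
0.7996418932320906 [3.71941166 4.46797259 0.67125386] [ 0.76403444 -0.56724738  0.02240878] 0.013117475131301183
1.5981023597258104 [ 9.19433461  6.84722092 -1.89569347] [ 1.04733676 -1.41330513  0.73647698] 0.013149792600433745
17.025
```

View pics/sw3.png

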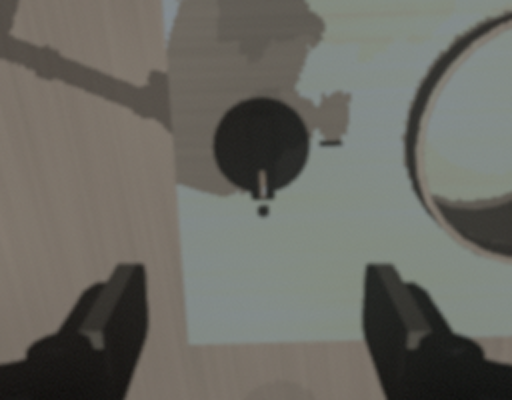

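The pointer is now at the on dot, a quarter turn clockwise, so the switch is on. The finger gaps of 0.06 and 0.085 m both fit tips about 24 mm short when shut. Now to look at the lids.

Run:
```python
from h import *
ctrl.goto([.606,.228,.24],down(1.57))
c=shot("lid"); print(readout.get_clock(),readout.get_eef_pos())
for X in([.608,.23,.104],[.608,.23,.04]): print(proj(c,X)*1.5625)
```

```text
18.8083 [0.60631589 0.22662227 0.2402483 ]
[402.36641432 274.32783946]
[401.68402612 257.95474679]
```

View pics/lid.png

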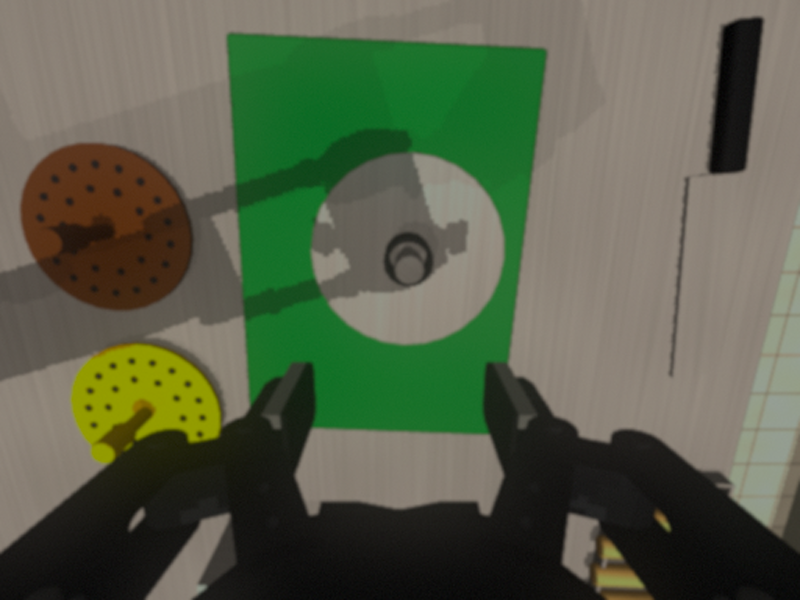

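The knob top is centred at (408,268) and the lid disc spans columns 311–505, rows 152–345. Next I grip the knob with a guarded descent.

Run:
```python
from h import *
c=cam("wrist");s=1.5625
k=back(c,[408/s,268/s],.104);d=back(c,[408/s,248.5/s],.039);print("knob",k,"disc",d)
p=(k*.7+d*.3)[:2]; print(p)
ctrl.grip(.05,40)
ctrl.line_to([*p,.10],rate=.15)
hit=ctrl.line_to([*p,.056],rate=.04,guard=4); print(hit,readout.get_eef_pos(),readout.get_contact_force())
if hit: ctrl.line_to([*p,readout.get_eef_pos()[2]+.004],rate=.03)
ctrl.grip(0,60); print(readout.get_width(),readout.get_contact_force(),readout.get_grip_force(),readout.get_eef_pos(),readout.get_clock())
```

```text
knob [0.61214785 0.23447753 0.104     ] disc [0.61356464 0.23789576 0.039     ]
[0.61257288 0.235503  ]
False [0.61292336 0.23565103 0.05644385] [-0.55318947  0.11072653 -0.12127895]
0.020053116396241133 [ 1.39369858 -0.6249404   2.41810123] 58.591182231903076 [0.61327008 0.2356682  0.05666541] 21.7833
```

Run:
```python
from h import *
e=readout.get_eef_pos()
ctrl.line_to([e[0],e[1],.075],rate=.03);ctrl.hold(.2);print(readout.get_contact_force(),readout.get_width())
ctrl.line_to([e[0],e[1],.24],rate=.12)
for i in range(1,5):
    f=i/4; ctrl.line_to([e[0]+f*(.615-e[0]),e[1]+f*(-.237-e[1]),.24],rate=.15) if i==4 else None
ctrl.hold(.2);print(readout.get_contact_force(),readout.get_wrist_torque(),readout.get_width(),readout.get_eef_pos(),readout.get_clock())
shot("carry")
im=snapshot("scene")[:,:,::-1]; cv2.imwrite("pics/sc3.png",cv2.resize(im[60:210,120:290],None,fx=4,fy=4,interpolation=cv2.INTER_CUBIC))
```

```text
[ 0.31418571  0.08026852 -4.09860407] 0.01983377917824125
[-0.48511898 -0.74913299 -4.18189926] [ 0.03340616 -0.03003714 -0.02323691] 0.020029422259656794 [ 0.61501899 -0.23683496  0.24004681] 27.7917
```

View pics/carry.png

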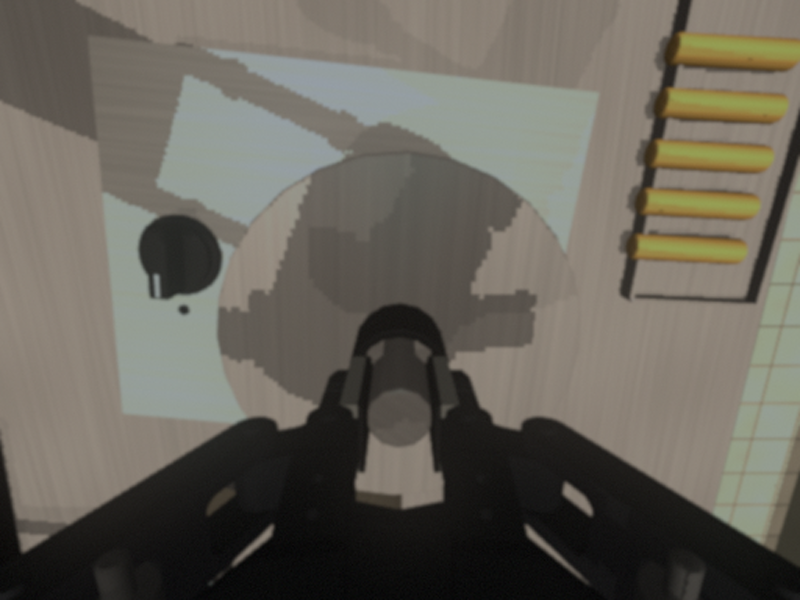

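View pics/sc3.png

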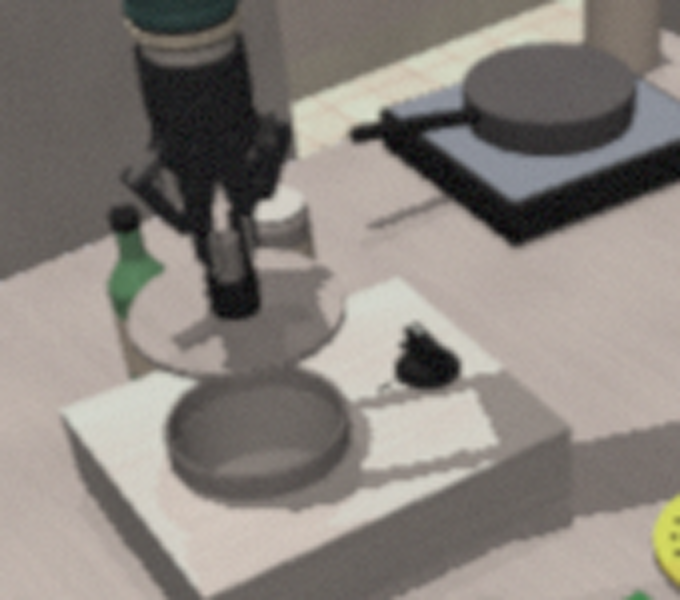

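The lids hang level and nested. The knob top is at (400,417) in the wrist picture and the pads hold its full exposed height. I check the knob's offset from the TCP, then lower.

Run:
```python
from h import *
c=cam("wrist");s=1.5625;e=np.array(readout.get_eef_pos())
k=back(c,[400/s,417/s],e[2]+.0473);off=(k-e)[:2];print("knob-tcp",off)
off=np.clip(off,-.003,.003)*.7
p=np.array([.615,-.237])-[off[0],off[1]]
ctrl.line_to([*p,.162],rate=.1);ctrl.hold(.2)
hit=ctrl.line_to([*p,.1405],rate=.02,guard=3);ctrl.hold(.2);print(hit,p,readout.get_eef_pos(),readout.get_contact_force(),readout.get_wrist_torque(),readout.get_clock())
```

```text
knob-tcp [-0.00065564 -0.00092202]
True [ 0.61545895 -0.23635458] [ 0.61507104 -0.23624972  0.1416515 ] [0.27027727 0.13140209 6.03828866] [-0.02702579 -0.04625824 -0.04186872] 30.15
```

Contact came at exactly the expected seat height (0.1417). Now I release, rise and look.

Run:
```python
from h import *
e=readout.get_eef_pos()
ctrl.line_to([e[0],e[1],.1422],rate=.01)
ctrl.grip(.035,40);ctrl.hold(.3);ctrl.grip(.06)
ctrl.line_to([e[0],e[1],.26],rate=.12)
c=shot("seat");print(readout.get_eef_pos(),readout.get_contact_force(),readout.get_clock())
print("pred knob",proj(c,[.615,-.237,.189])*1.5625,"plate",proj(c,[.615,-.237,.123])*1.5625)
```

```text
[ 0.61434462 -0.23596078  0.25842605] [-0.98309335  0.72756002 -0.15329503] 32.85
pred knob [402.27053555 307.5660934 ] plate [402.18315471 280.90955575]
```

View pics/seat.png

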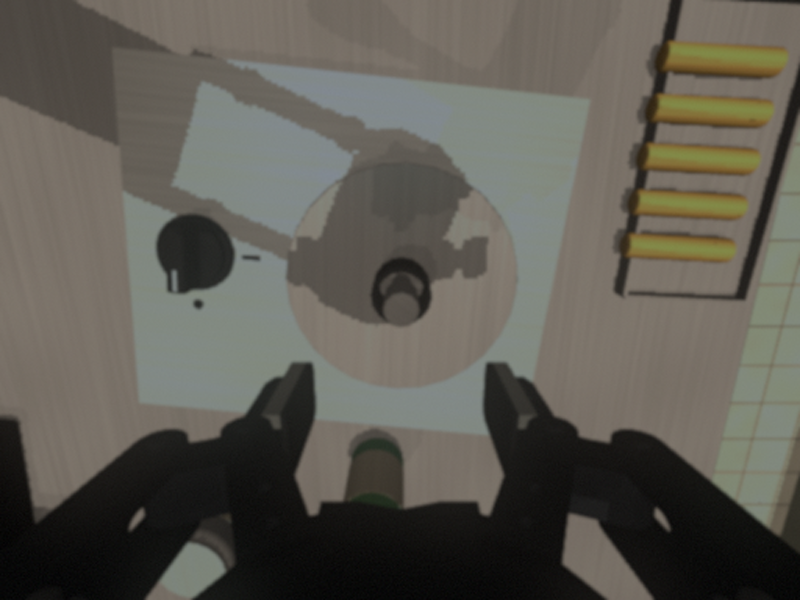

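The lids are seated: the knob top (402,306) matches its prediction (402,308) and the plate spans columns 286–518, centred at 402. The switch is still on. Now I grip the collar and lift.

Run:
```python
from h import *
c=cam("wrist");s=1.5625
k=back(c,[402/s,306/s],.189);d=back(c,[402/s,278/s],.123);print(k,d,"collar px",proj(c,[.615,-.237,.159])*s)
p=(k+d)[:2]/2;print(p)
ctrl.grip(.066,60)
ctrl.line_to([*p,.17],rate=.12)
hit=ctrl.line_to([*p,.120],rate=.03,guard=3);print(hit,readout.get_eef_pos(),readout.get_contact_force(),readout.get_width())
if not hit:
    ctrl.grip(0,60);print(readout.get_width(),readout.get_grip_force(),readout.get_contact_force(),readout.get_wrist_torque(),readout.get_eef_pos(),readout.get_clock())
```

```text
[ 0.61470909 -0.23595946  0.189     ] [ 0.6147039  -0.23474837  0.123     ] collar px [402.45278013 294.07397459]
[ 0.61470649 -0.23535392]
False [ 0.61486917 -0.23541764  0.12026962] [-0.66047328  0.78987293  0.21266529] 0.06571123554995188
0.037289902830316864 60.70654051291058 [-0.19824231  0.03397251  1.99808434] [ 0.04314615  0.12597575 -0.04154235] [ 0.61510585 -0.23555463  0.12062194] 36.1583
```

The width fits the collar. I lift slowly and check the weight.

Run:
```python
from h import *
e=readout.get_eef_pos()
ctrl.line_to([e[0],e[1],e[2]+.006],rate=.015);ctrl.hold(.2);print(readout.get_contact_force(),readout.get_width())
ctrl.line_to([e[0],e[1],e[2]+.115],rate=.06);ctrl.hold(.5);print(readout.get_contact_force(),readout.get_wrist_torque(),readout.get_width(),readout.get_grip_force(),readout.get_eef_pos(),readout.get_clock())
im=snapshot("scene")[:,:,::-1]; cv2.imwrite("pics/sc4.png",cv2.resize(im[60:210,120:290],None,fx=4,fy=4,interpolation=cv2.INTER_CUBIC))
```

```text
[-0.44680135 -0.34857657 -2.41264254] 0.03752991278634205
[ 0.37846837  0.70955225 -2.88312832] [-0.01620406  0.03038224  0.0293591 ] 0.037063025279665 60.23884942973382 [ 0.61511549 -0.23553718  0.23564006] 39.4167
```

View pics/sc4.png

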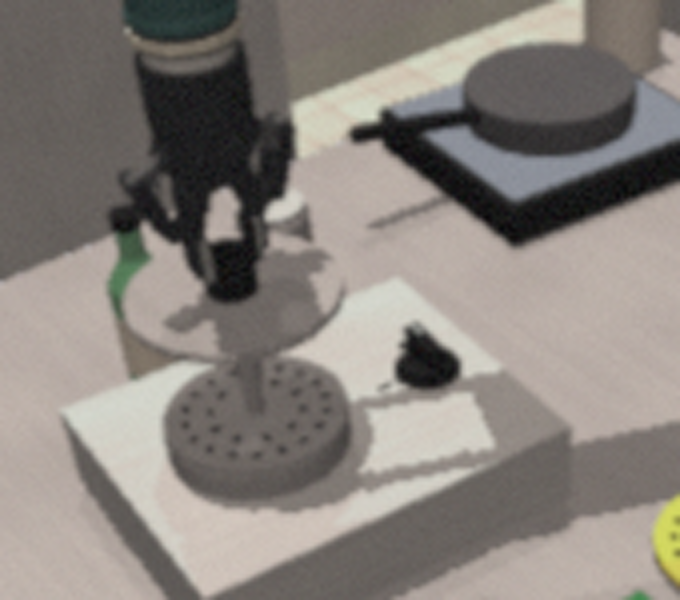

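The picture shows the outer lid held level at about (235,290), above the perforated inner lid seated on the well at (258,415). The weight reading (about 2.4–2.9 N) fits the outer lid alone.

```bash
python3 -c "
from bench import *
print(ctrl.close_job())"
```

```text
the job is handed in; nothing more can be done
None
```

The job is handed in at about 39 s on the robot's clock (the verdict isn't shown): the switch is on, the inner lid is seated on the well, and the outer lid is held level about 4 cm above its knob; the first grip on the switch missed because the real fingertips end about 24 mm short of the stated TCP.

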